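# Date-stamp a tea tin on its three plain sides

## Robot

A 6-joint arm with a two-finger parallel gripper is mounted at the origin on the work surface. World frame = base frame: x ahead of the robot, y to its left, z up, the work surface at z = 0. Lengths are in m, angles in rad, forces in N, time in s.
With the tool pointing down it reaches from about 0.325 to 0.775 m from the base axis. Payload 5.5 kg.
Tool frame: the origin (TCP) lies midway between the tips of the shut fingers; the grasp point (between the pads) lies 19 mm behind it; z points along the fingers, y is the line along which they close (so a half turn about z gives the same grasp; the last joint's range is limited). The gripper opens to 85 mm and grips with 20 to 120 N. Pads are 22 mm wide; open, the fingers measure 114 mm over their backs; the gripper's body (76 mm by 85 mm) begins 54 mm behind the grasp point. The pads swing forward as they close: fully open they stand 13 mm farther back than shut.
Start: joints at [1.243, 0.091, 1.231, -0, 1.82, -0.057], TCP at [0.161, 0.578, 0.231] pointing down, gripper open.
Joint ranges: [-2.87, 2.87], [-0.86, 2.18], [0.17, 2.46], [-1.51, 4.65], [0.06, 2.69], [-2.65, 2.65]. Speed limits (rad/s): [2.57, 2.57, 3.01, 3.14, 3.14, 3.14].

## Interface

Orientations are given as a 3x3 rotation matrix whose columns are the frame's x, y, z axes.
In Python, from bench import arm gives the robot as it stands.
- The arm moves only by the tool servo_tool, never from a script. Its argument "moves" is a list that holds one entry, the list of rows, each a list of 7 numbers: the opening, from 0 (shut) to 1 (fully open), then the shift along the tool's x, y, z each as a share of 0.12 m, from -1 to 1, then the turn, a rotation vector about the tool's x, y, z each as a share of 90 degrees, from -1 to 1. In form: [[[jaw, tx, ty, tz, wx, wy, wz], ...]]. A call has 1 to 10 rows; each row is the pose to reach, as a shift and turn from the pose commanded when the call began, along the tool's axes at that moment; what a row does not reach only later rows make up. A row lasts 1/12 s, in which the tool goes at most 41.7 mm and 7.16 degrees, less where a joint would pass 70% of its speed; a pose out of reach is approached as far as the arm can. A call with a number of a shift or a turn outside -1 to 1 is refused whole. A call with a gripper value outside its range is refused whole. The fingers move at their own pace and stop on an object; the grip force is fixed at half the most. Time passes only in rows, so rows that repeat a pose let the fingers close. It gives the time, the measured TCP pose, the force, the opening and the grip force at its end, in the units of the state.
- arm.read_state(): the state, without advancing time (a new reading comes with each control period).
- arm.grab_frame(name): name is "side" or "top" or "wrist"; returns (picture, depth): 420x560x3 uint8, red, green, blue; 420x560 float32, m along the optical axis (not along the pixel's ray), 0 where there is no reading.
- arm.camera_model(name): a dict with "intrinsics" (3x3 intrinsics, pixels), "position" and "attitude" of the camera in the world. Camera axes: x right, y up, looking along -z (the intrinsics and any distortion apply to the point x, -y, -z); pixel columns grow to the right and rows downward; lengths in m; the calibration is good to about 2 mm. The wrist camera is an equidistant fisheye: a pixel r from the principal point sees the ray r / f radians off the axis. A picture is of the moment at which its call begins: read the wrist's pose just before it. camera_model takes no time and is no camera call; for the wrist camera it gives the pose at the moment of the call.
- arm.sign_off(): hands the job in; it is judged then, once.
The state is a dict: "t": time; "joint_pos": joint angles; "qvel": joint speeds; "tau": joint torques, N m; "tool_pos": TCP position; "eef_rot": TCP orientation; "force": force on the tool from outside, world axes, zero at the start; "wrist_torque": the same for the moment, N m; "grip_width": finger opening in m; "finger_force": force on a finger pad.
Only numpy, scipy, OpenCV 4.12 (cv2) and the standard library are available. Lean on these libraries where they do the work, as an engineer would, in place of code of your own. Each camera call takes 0.05 s, during which the arm holds its last target. There are 200 camera calls.

## Task

Date-stamp the small tea tin on its three plain sides: hold it upright and press each one squarely and centred against the fixed stamp's sprung pad until the pad is fully home, for a moment and gently, without ramming it: first the broad side nearest the pour cap, then the broad side opposite, then the narrow side that has no paper label. Then set it down, not dropped, upright in the middle of the empty end of the serving tray and let go; never tip the tin over, and leave the cups and everything else where they are.

Things in the scene. Friction and masses are not known exactly. Their poses are not given: they have to be found in the camera images.
- tin: metal tea tin, a block 46 mm deep (x), 60 mm wide (y), 90 mm tall, 0.18 to 0.35 kg; a round black pour cap (18 mm across, 10 mm high) on top lies off-centre towards the front. Origin: centre of the underside, z up. The front broad side faces its -x, the back one +x; the plain narrow side faces +y; the other narrow side, -y, has a paper label lapping 14 mm onto the lid. Stands on the table, any yaw
- tin_front (a point): point to be stamped, at the middle of the tin's front broad side, 45 mm above its underside
- tin_back (a point): the same on the back broad side
- tin_left (a point): the same on the plain narrow side (tin's +y)
- stamp: date stamp fixed on the table: grey housing 50 mm deep, 100 mm wide, top 160 mm above the table, on a 12 mm steel foot reaching 30 mm out in front. Origin: on the table, under the middle of the housing's front, which faces its -x (towards the robot's left): a part is pressed on the pad towards the stamp's +x. Housing is taller than the tin at the pad
- pad (a joint): travel of the sprung rubber pad into the housing: 0 out, 0.006 m fully home; it needs about 3 N to start and 7 N to be home, then meets a hard stop; it springs back when freed
- pad_face (a point): middle of the pad's front face (36 mm square, upright), 100 mm above the table; axes as the stamp's; moves with the pad. The pad sticks out just 16 mm (10 mm when home), so no gripper finger fits between the tin's side and the housing: a side can be stamped only while the fingers hold the other two sides
- tray: aluminium serving tray fixed on the table, 260 mm (x) by 320 mm (y), floor 4 mm thick, rim 22 mm high. Origin: centre of the underside. Three paper cups (75 mm tall, 72 mm across) stand on its +y half; the -y half is empty
- tray_spot (a point): middle of the tray's empty end, on its floor (75 mm from the tray's centre towards its -y)
- cup0: paper cup on the tray, 75 mm tall; leave alone
- cup1: paper cup on the tray; leave alone
- cup2: paper cup on the tray; leave alone
- jar: jar, 60 mm across, 75 mm tall; leave alone
- carton: tea carton 70 x 110 x 70 mm; leave alone
- spoon: spoon lying on the table, near the robot; leave alone
- bottle: bottle, 60 mm across, 190 mm tall; leave alone

How it is judged:
By the outcome, as a careful person would: the job done as asked, in the order asked, and still so for the second after the job is handed in, with the robot touching nothing.
It also fails if it takes over 72 s, if anything falls off the work surface, if the arm or the gripper's body presses on something with over 40 N, if the wrist force passes 120 N, or if a joint passes its speed limit or range.

## Working session

There is one attempt and no reset: what is moved stays moved. The work goes in short steps, Python scripts to look and compute and a tool call to move; the robot and the scene stay as the last step left them, time stands still between calls to the robot, and variables do not carry over. Pictures are saved under pics/ and viewed, at most 10 in all, crops included, and the job is handed in when it is done.

Besides the shell and the picture viewer there is one more tool, called after "Request:" as name(argument=value, ...) on one line, values as JSON. servo_tool: Moves the arm, as the interface text tells. Its arguments: {"type":"object","properties":{"moves":{"type":"array","items":{"type":"array","items":{"type":"array","items":{"type":"number"}}}}},"required":["moves"]}

```bash
mkdir -p pics; ls; cat > h.py <<'E'
import numpy as np,cv2
from bench import arm
def cloud(name):
    m=arm.camera_model(name); im,d=arm.grab_frame(name)
    K=np.array(m['intrinsics']);R=np.array(m['attitude']);p=np.array(m['position'])
    v,u=np.mgrid[:420,:560]
    P=np.stack([(u-K[0,2])/K[0,0]*d,-(v-K[1,2])/K[1,1]*d,-d],-1)@R.T+p
    P[d<=0]=np.nan
    return im,d,P,m
E
python3 - <<'E'
from h import *
for n in('top','side'):
    im,d,P,m=cloud(n); cv2.imwrite(f'pics/{n}.png',im[...,::-1]); np.savez(f'{n}.npz',im=im,d=d,P=P)
    print(n,{k:np.round(v,3).tolist() if not isinstance(v,str) else v for k,v in m.items()})
s=arm.read_state();print(s)
E
```

```text
pics
top {'intrinsics': [[446.179, 0.0, 279.947], [0.0, 446.179, 214.141], [0.0, 0.0, 1.0]], 'position': [0.385, 0.055, 1.28], 'attitude': [[-0.009, 0.987, -0.16], [-1.0, -0.009, 0.003], [0.001, 0.16, 0.987]]}
side {'intrinsics': [[449.852, 0.0, 276.06], [0.0, 449.852, 202.112], [0.0, 0.0, 1.0]], 'position': [0.266, -0.62, 0.995], 'attitude': [[0.907, 0.328, -0.265], [-0.422, 0.696, -0.581], [-0.007, 0.639, 0.769]]}
{'t': 0.1, 'joint_pos': array([ 1.24327089e+00,  9.18370877e-02,  1.23178643e+00, -8.28238670e-06,
        1.81982882e+00, -5.66982859e-02]), 'qvel': array([ 0.00072019, -0.00144458, -0.00473306, -0.00083671, -0.00119111,
       -0.00037649]), 'tau': array([ 2.39419962e-03, -4.60220933e+01, -4.19216788e+01, -1.54233348e-04,
        1.06839117e-02, -2.97991596e-05]), 'tool_pos': array([0.16043515, 0.57787789, 0.23022008]), 'eef_rot': array([[-9.63549366e-01,  2.67529943e-01, -5.90661937e-04],
       [ 2.67530577e-01,  9.63547757e-01, -1.76340767e-03],
       [ 9.73666324e-05, -1.85715047e-03, -9.99998271e-01]]), 'force': array([-0.39649625, -0.28346698, -0.04839118]), 'wrist_torque': array([-0.01011699, -0.03715687, -0.04101137]), 'finger_force': 0.0, 'grip_width': 0.08524156923641467}
```

View pics/top.png

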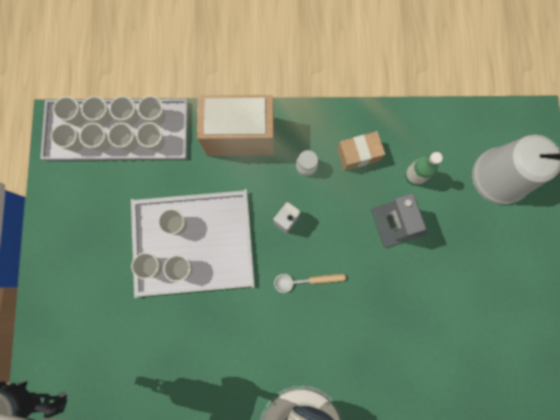

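View pics/side.png

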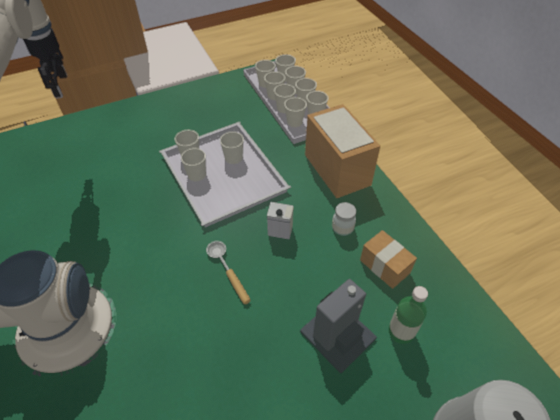

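The top view shows the tin at about (287,216) with its cap at (291,217), the stamp at (400,220) facing left, the tray around (192,243) with cups at its left, and the spoon at (310,281). The side view shows the tin at (280,220) and the stamp at (340,320). Next I measure from the depth clouds.

```bash
python3 - <<'E'
from h import *
T=np.load('top.npz');S=np.load('side.npz')
print('table z',np.nanmedian(T['P'][300:380,200:250,2]),np.nanmedian(S['P'][300:380,150:200,2]))
def rect(Q):
    r=cv2.minAreaRect((Q[:,:2]*1000).astype(np.float32));return np.round(r[0],1),np.round(r[1],1),round(r[2],2)
def sel(D,box,z0,z1):
    P=D['P'];m=np.zeros(P.shape[:2],bool);u0,u1,v0,v1=box;m[v0:v1,u0:u1]=1
    return m&(P[...,2]>z0)&(P[...,2]<z1)
for n,D,tb,sb,tr in(('top',T,(265,310,195,240),(365,435,185,255),(120,262,185,305)),('side',S,(260,300,195,245),(295,380,275,370),(155,295,120,235))):
    print(n)
    for nm,b,z0,z1 in(('tintop',tb,.084,.097),('cap',tb,.097,.12),('tinall',tb,.02,.12),('stamptop',sb,.154,.166),('stampall',sb,.09,.15),('foot',sb,.008,.018),('trayrim',tr,.016,.027),('tray',tr,.002,.03)):
        m=sel(D,b,z0,z1);Q=D['P'][m]
        if len(Q)>4: print(nm,len(Q),'z',np.round(np.percentile(Q[:,2],[5,50,95]),4),rect(Q),'mean',np.round(Q[:,:3].mean(0),4))
for n,D,b in(('t',T,(260,440,170,270)),('s',S,(255,385,190,375))):
    im=D['im'][b[2]:b[3],b[0]:b[1],::-1]; k=4 if n=='t' else 3
    cv2.imwrite(f'pics/c{n}.png',cv2.resize(im,None,fx=k,fy=k,interpolation=cv2.INTER_CUBIC))
E
python3 - <<'E'
import cv2,numpy as np
a=cv2.imread('pics/ct.png');b=cv2.imread('pics/cs.png');print(a.shape,b.shape)
b=b[:, :]; c=np.zeros((600,800,3),np.uint8)
a=cv2.resize(a,(420,233));b=cv2.resize(b,(370,int(b.shape[0]*370/b.shape[1])))
c[:233,:420]=a;c[:b.shape[0],430:800]=b[:600];cv2.imwrite('pics/both.png',c)
E
```

```text
table z -0.0018582277194258978 -8.558469155184323e-05
top
tintop 339 z [0.0849 0.0879 0.0927] (array([573.5,  36. ]), array([45.7, 61. ]), 53.15) mean [0.5739 0.0362 0.0883]
cap 25 z [0.0973 0.0989 0.1017] (array([566.6,  28. ]), array([16.1, 13.7]), 89.08) mean [0.5669 0.0279 0.0991]
tinall 447 z [0.0426 0.0876 0.0975] (array([573.5,  35.9]), array([46.2, 61. ]), 52.85) mean [0.5703 0.0362 0.0834]
stamptop 678 z [0.1548 0.1579 0.1618] (array([ 563.9, -278.2]), array([99. , 51.4]), 16.99) mean [ 0.5623 -0.2785  0.1581]
stampall 347 z [0.094  0.117  0.1455] (array([ 550.5, -261. ]), array([107.6,  43.7]), 38.25) mean [ 0.554  -0.2534  0.1189]
foot 484 z [0.0083 0.0108 0.0148] (array([ 581.2, -291.2]), array([145.6, 150.4]), 16.66) mean [ 0.5475 -0.259   0.011 ]
trayrim 1507 z [0.0166 0.02   0.0246] (array([510. , 305.9]), array([278.6, 333.7]), 4.3) mean [0.5075 0.3087 0.0202]
tray 6520 z [0.0022 0.0048 0.0223] (array([509.2, 311.2]), array([410. , 342.3]), 89.47) mean [0.5086 0.3058 0.0084]
side
tintop 322 z [0.0861 0.0899 0.0934] (array([575.1,  32.4]), array([51.1, 60.8]), 52.0) me
[... 191 characters left out ...]
3.6]), array([152. ,  72.4]), 76.46) mean [0.5701 0.0266 0.0698]
stamptop 1050 z [0.1568 0.1599 0.1627] (array([ 565.1, -282.1]), array([100.3,  50.6]), 16.46) mean [ 0.5618 -0.2848  0.1599]
stampall 579 z [0.0929 0.1198 0.1473] (array([ 561.9, -276.3]), array([98.9, 70. ]), 17.26) mean [ 0.5476 -0.2997  0.1206]
foot 1080 z [0.0092 0.0121 0.0155] (array([ 629.6, -274.8]), array([250. , 130.3]), 15.86) mean [ 0.5584 -0.3198  0.0121]
trayrim 1356 z [0.0172 0.0214 0.0252] (array([513.5, 297.5]), array([470.1, 415.3]), 62.71) mean [0.525  0.2771 0.0214]
tray 6891 z [0.0022 0.0048 0.0235] (array([497.6, 310.4]), array([489.8, 465.3]), 64.28) mean [0.5204 0.2832 0.0083]
(400, 720, 3) (555, 390, 3)
```

View pics/both.png

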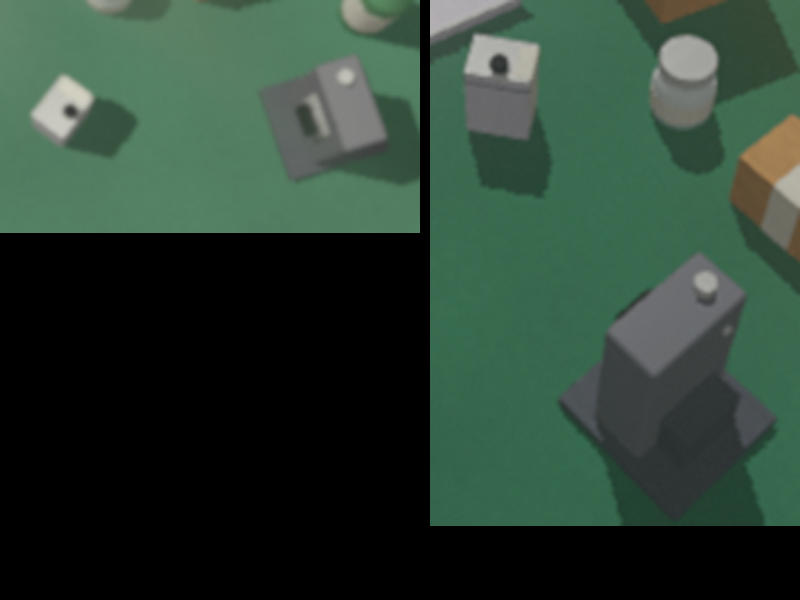

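The crop shows the tin's cap off-centre towards the lower right, so its front faces the stamp side. The stamp's black pad is on its left face, and there is a bright knob on top of the housing. Next I measure the knob and tray and plan the approach.

```bash
cat >> h.py <<'E'
def wcloud():
    m=arm.camera_model('wrist'); im,d=arm.grab_frame('wrist')
    K=np.array(m['intrinsics']);R=np.array(m['attitude']);p=np.array(m['position'])
    v,u=np.mgrid[:420,:560]; a=(u-K[0,2])/K[0,0]; b=(v-K[1,2])/K[1,1]; th=np.hypot(a,b)+1e-9
    t=np.tan(np.minimum(th,1.4))/th
    P=np.stack([a*t*d,-b*t*d,-d],-1)@R.T+p; P[(d<=0)|(th>1.3)]=np.nan
    return im,d,P,m
def pose():
    s=arm.read_state();R=s['eef_rot'];return s['tool_pos'],np.degrees(np.arctan2(R[1,1],R[0,1])),R,s
def plan(p1,yaw1,n=1,p0=None,yaw0=None):
    """straight line in n calls, tool down; prints final row (tx,ty,tz,wz shares) of each call"""
    p,y,_,_=pose(); p0=p if p0 is None else np.array(p0); yaw0=y if yaw0 is None else yaw0
    for i in range(n):
        y=np.radians(yaw0+(yaw1-yaw0)*i/n); d=(np.array(p1)-p0)/n
        R=np.array([[-np.sin(y),np.cos(y),0],[np.cos(y),np.sin(y),0],[0,0,-1]])
        # columns x,y,z : y=(cos,sin), z=down, x = y x z
        R[:,1]=[np.cos(y),np.sin(y),0];R[:,2]=[0,0,-1];R[:,0]=np.cross(R[:,1],R[:,2])
        print(np.round(R.T@d/.12,4),'wz',round(-(yaw1-yaw0)/n/90,4))
E
python3 - <<'E'
from h import *
T=np.load('top.npz');S=np.load('side.npz')
for n,D,b in(('top',T,(365,435,180,255)),('side',S,(295,385,270,370))):
    P=D['P'][b[2]:b[3],b[0]:b[1]];Q=P[(P[...,2]>.167)];print('knob',len(Q),Q.mean(0),Q[:,2].max())
# tray: non-green outline at rim height, both cameras
for n,D,b in(('top',T,(120,262,182,305)),('side',S,(155,295,118,240))):
    m=arm.camera_model(n);K=np.array(m['intrinsics']);R=np.array(m['attitude']);c=np.array(m['position'])
    im=D['im'].astype(int);ng=np.zeros((420,560),np.uint8)
    k=(im[...,1]-im[...,0]<12)&(im.sum(-1)>200);ng[b[2]:b[3],b[0]:b[1]]=k[b[2]:b[3],b[0]:b[1]]
    N,l,st,_=cv2.connectedComponentsWithStats(ng);i=1+np.argmax(st[1:,4]);v,u=np.nonzero(l==i)
    r=np.stack([(u-K[0,2])/K[0,0],-(v-K[1,2])/K[1,1],-np.ones(len(u))],-1)@R.T
    X=c+r*((.022-c[2])/r[:,2])[:,None]
    print(n,cv2.minAreaRect((X[:,:2]*1000).astype(np.float32)))
p,y,_,_=pose();print(p,y)
plan([.574,.035,.24],-37.5,5)
E
```

```text
knob 23 [ 0.59050134 -0.27070884  0.16935801] 0.17281735815934662
knob 48 [ 0.59178933 -0.27397502  0.17030604] 0.1738175394974779
top ((509.6693115234375, 304.02410888671875), (275.06884765625, 338.2128601074219), 4.627283096313477)
side ((508.3763732910156, 323.351806640625), (277.7549133300781, 393.178466796875), 4.2054762840271)
[0.16043515 0.57787789 0.23022008] 74.48263578554707
[-0.9062 -0.6874 -0.0163] wz 0.2489
[-1.0998 -0.2903 -0.0163] wz 0.2489
[-1.1274  0.1506 -0.0163] wz 0.2489
[-0.985   0.5688 -0.0163] wz 0.2489
[-0.6939  0.9012 -0.0163] wz 0.2489
```

```bash
python3 -c "
from h import *
plan([.574,.035,.26],-37.5,6)"
```

```text
[-0.7552 -0.5728 -0.0414] wz 0.2074
[-0.8988 -0.3011 -0.0414] wz 0.2074
[-0.9479  0.0024 -0.0414] wz 0.2074
[-0.8972  0.3056 -0.0414] wz 0.2074
[-0.7523  0.5767 -0.0414] wz 0.2074
[-0.5282  0.7871 -0.0414] wz 0.2074
```

Request:
servo_tool(moves=[[[1,-0.75,-0.57,-0.04,0,0,0.207],[1,-0.75,-0.57,-0.04,0,0,0.207],[1,-0.75,-0.57,-0.04,0,0,0.207],[1,-0.75,-0.57,-0.04,0,0,0.207]]])

```text
t: 0.43
tool_pos: [0.2319, 0.4849, 0.2366]
eef_rot: [[-0.823, 0.568, 0.002], [0.568, 0.823, -0.001], [-0.002, 0.0, -1.0]]
force: [0.5, 0.9, 0.2]
grip_width: 0.0853
finger_force: 0.0
```

Request:
servo_tool(moves=[[[1,-0.9,-0.3,-0.04,0,0,0.207],[1,-0.9,-0.3,-0.04,0,0,0.207],[1,-0.9,-0.3,-0.04,0,0,0.207],[1,-0.9,-0.3,-0.04,0,0,0.207]]])

```text
t: 0.77
tool_pos: [0.3008, 0.3944, 0.2412]
eef_rot: [[-0.598, 0.801, 0.002], [0.801, 0.598, -0.001], [-0.002, 0.001, -1.0]]
force: [-0.4, -0.3, 0.2]
grip_width: 0.0857
finger_force: 0.0
```

Request:
servo_tool(moves=[[[1,-0.95,0,-0.04,0,0,0.207],[1,-0.95,0,-0.04,0,0,0.207],[1,-0.95,0,-0.04,0,0,0.207],[1,-0.95,0,-0.04,0,0,0.207]]])

```text
t: 1.1
tool_pos: [0.3695, 0.3038, 0.2456]
eef_rot: [[-0.311, 0.95, 0.001], [0.95, 0.311, -0.002], [-0.002, 0.001, -1.0]]
force: [-0.4, -0.8, 0.4]
grip_width: 0.0855
finger_force: 0.0
```

Request:
servo_tool(moves=[[[1,-0.9,0.305,-0.04,0,0,0.207],[1,-0.9,0.305,-0.04,0,0,0.207],[1,-0.9,0.305,-0.04,0,0,0.207],[1,-0.9,0.305,-0.04,0,0,0.207]]])

```text
t: 1.43
tool_pos: [0.4384, 0.2134, 0.2499]
eef_rot: [[0.007, 1.0, 0.0], [1.0, -0.007, -0.002], [-0.002, 0.0, -1.0]]
force: [0.1, -0.3, -0.4]
grip_width: 0.0856
finger_force: 0.0
```

Request:
servo_tool(moves=[[[1,-0.75,0.575,-0.04,0,0,0.207],[1,-0.75,0.575,-0.04,0,0,0.207],[1,-0.75,0.575,-0.04,0,0,0.207],[1,-0.75,0.575,-0.04,0,0,0.207]]])

```text
t: 1.77
tool_pos: [0.5072, 0.1237, 0.2542]
eef_rot: [[0.325, 0.946, -0.001], [0.946, -0.325, -0.002], [-0.002, -0.0, -1.0]]
force: [0.7, -0.4, -0.3]
grip_width: 0.0852
finger_force: 0.0
```

Request:
servo_tool(moves=[[[1,-0.53,0.787,-0.04,0,0,0.207],[1,-0.53,0.787,-0.04,0,0,0.207],[1,-0.53,0.787,-0.04,0,0,0.207],[1,-0.53,0.787,-0.04,0,0,0.207],[1,-0.53,0.787,-0.04,0,0,0.207]]])

```text
t: 2.18
tool_pos: [0.5746, 0.0363, 0.2588]
eef_rot: [[0.605, 0.796, -0.002], [0.796, -0.605, 0.001], [-0.001, -0.002, -1.0]]
force: [0.1, 0.1, -0.3]
grip_width: 0.0851
finger_force: 0.0
```

```bash
python3 - <<'E'
from h import *
im,d,P,m=wcloud();cv2.imwrite('pics/w1.png',im[...,::-1]);np.savez('w1.npz',im=im,d=d,P=P)
p,y,_,s=pose();print(p,y,s['t'],s['joint_pos'],m['position'],m['attitude'],m['intrinsics'])
Q=P[np.isfinite(P[...,2])&(P[...,2]>.08)&(P[...,2]<.097)&(np.hypot(P[...,0]-.574,P[...,1]-.034)<.06)]
print(len(Q),np.median(Q[:,2]),cv2.minAreaRect((Q[:,:2]*1000).astype(np.float32)))
E
```

```text
[0.57412595 0.03711494 0.25928128] -37.12789103835501 2.2333 [4.77657038e-03 3.33423469e-02 1.24116759e+00 1.14272897e-03
 1.86878780e+00 6.53114919e-01] [0.623241   0.10103728 0.40141966] [[ 0.79620706  0.57280042  0.19481787]
 [-0.60501532  0.7555375   0.25123604]
 [-0.0032841  -0.31790371  0.94811732]] [[325.1922621    0.         285.63810979]
 [  0.         325.1922621  209.84277677]
 [  0.           0.           1.        ]]
2487 0.09023323062075372 ((573.1123657226562, 35.186431884765625), (44.82977294921875, 60.87607955932617), 52.80169677734375)
```

View pics/w1.png

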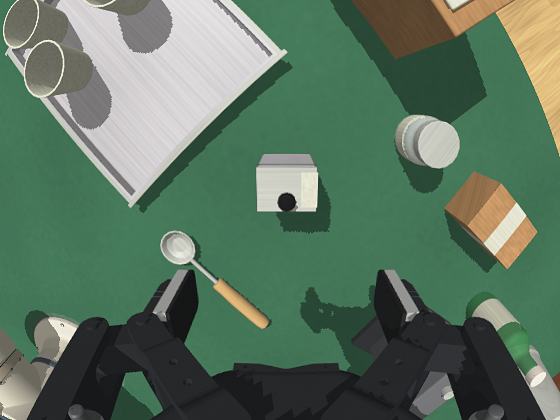

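The wrist picture shows the tin top at about (287,183), the cap at (286,202) near its front edge, and the label on the right. That agrees with a tin yaw of 52.8°. Now I descend over it.

```bash
python3 -c "
from h import *
plan([.5738,.0347,.046],-37.2,2)
W=np.load('w1.npz')
P=W['P'];g=np.isfinite(P[...,2])
Q=P[g&(P[...,2]>.015)&(P[...,2]<.03)&(P[...,1]>.1)&(P[...,0]<.7)];print(len(Q),Q.min(0),Q.max(0))
"
```

```text
[-0.0088  0.005   0.8887] wz 0.0004
[-0.0088  0.005   0.8887] wz 0.0004
4697 [0.35684126 0.12796355 0.01501166] [0.66101192 0.46179078 0.02999858]
```

Request:
servo_tool(moves=[[[1,-0.009,0.005,0.3,0,0,0],[1,-0.009,0.005,0.6,0,0,0],[1,-0.009,0.005,0.88,0,0,0],[1,-0.009,0.005,0.88,0,0,0],[1,-0.009,0.005,0.88,0,0,0]]])

```text
t: 2.65
tool_pos: [0.5723, 0.0364, 0.1529]
eef_rot: [[0.603, 0.798, -0.005], [0.798, -0.603, 0.001], [-0.002, -0.004, -1.0]]
force: [0.5, 0.1, 1.1]
grip_width: 0.0853
finger_force: 0.0
```

```bash
python3 - <<'E'
from h import *
im,d,P,m=wcloud()
p,y,_,s=pose();print(p,y,s['t'])
Q=P[np.isfinite(P[...,2])&(P[...,2]>.08)&(P[...,2]<.096)&(np.hypot(P[...,0]-.574,P[...,1]-.034)<.045)]
print(len(Q),np.median(Q[:,2]),cv2.minAreaRect((Q[:,:2]*1000).astype(np.float32)))
plan([.5738,.0347,.046],-37.2,1)
E
```

```text
[0.57385788 0.03601615 0.15593317] -37.13811829917106 2.7
5383 0.0902124633843236 ((573.3042602539062, 35.02825164794922), (46.81431198120117, 61.15660095214844), 52.68775939941406)
[-0.009   0.0062  0.9161] wz 0.0007
```

Request:
servo_tool(moves=[[[1,-0.009,0.006,0.25,0,0,0],[1,-0.009,0.006,0.5,0,0,0],[1,-0.009,0.006,0.75,0,0,0],[1,-0.009,0.006,0.916,0,0,0],[1,-0.009,0.006,0.916,0,0,0],[1,-0.009,0.006,0.916,0,0,0]]])

```text
t: 3.2
tool_pos: [0.575, 0.0338, 0.047]
eef_rot: [[0.605, 0.796, 0.002], [0.796, -0.605, 0.0], [0.002, 0.002, -1.0]]
force: [0.9, -0.1, 1.2]
grip_width: 0.0854
finger_force: 0.0
```

Request:
servo_tool(moves=[[[0,0,0,0,0,0,0],[0,0,0,0,0,0,0],[0,0,0,0,0,0,0],[0,0,0,0,0,0,0],[0,0,0,0,0,0,0],[0,0,0,0,0,0,0]]])

```text
t: 3.7
tool_pos: [0.5761, 0.0335, 0.0485]
eef_rot: [[0.606, 0.796, 0.006], [0.796, -0.606, 0.0], [0.004, 0.005, -1.0]]
force: [0.4, 0.9, 7.0]
grip_width: 0.0596
finger_force: 66.1
```

Request:
servo_tool(moves=[[[0,0,0,0,0,0,0],[0,0,0,0,0,0,0],[0,0,0,0,0,0,0],[0,0,0,0,0,0,0],[0,0,0,0,0,0,0],[0,0,0,0,0,0,0]]])

```text
t: 4.2
tool_pos: [0.576, 0.0335, 0.0485]
eef_rot: [[0.606, 0.796, 0.006], [0.796, -0.606, 0.0], [0.004, 0.005, -1.0]]
force: [-0.4, 0.9, 7.1]
grip_width: 0.0593
finger_force: 66.1
```

```bash
python3 - <<'E'
from h import *
p,y,R,s=pose();print(p,y,s['force'],s['wrist_torque'],s['t'],np.round(R,4))
im,d,P,m=wcloud()
Q=P[np.isfinite(P[...,2])&(P[...,2]>.086)&(P[...,2]<.094)&(np.hypot(P[...,0]-.574,P[...,1]-.034)<.045)]
print(len(Q),np.median(Q[:,2]),cv2.minAreaRect((Q[:,:2]*1000).astype(np.float32)))
E
```

```text
[0.57602946 0.03348099 0.04851333] -37.28836574990795 [-0.38206297  0.87671295  7.14569079] [0.24330245 0.2576416  0.03749097] 4.2 [[ 6.058e-01  7.956e-01  6.000e-03]
 [ 7.956e-01 -6.058e-01  5.000e-04]
 [ 4.100e-03  4.500e-03 -1.000e+00]]
13720 0.09028283908576883 ((575.2507934570312, 33.98603820800781), (46.83869171142578, 85.95802307128906), 53.240150451660156)
```

Request:
servo_tool(moves=[[[0,0,0,-0.1,0,0,0],[0,0,0,-0.25,0,0,0],[0,0,0,-0.45,0,0,0],[0,0,0,-0.65,0,0,0],[0,0,0,-0.85,0,0,0],[0,0,0,-1,0,0,0],[0,0,0,-1,0,0,0],[0,0,0,-1,0,0,0]]])

```text
t: 4.92
tool_pos: [0.5747, 0.0332, 0.1665]
eef_rot: [[0.606, 0.796, 0.004], [0.796, -0.606, -0.0], [0.002, 0.003, -1.0]]
force: [-0.4, 0.7, -1.7]
grip_width: 0.0591
finger_force: 65.4
```

```bash
python3 - <<'E'
from h import *
p,y,R,s=pose();print(p,y,s['force'],s['wrist_torque'],s['t'],np.round(R,4))
plan([.54,-.10,.18],-110,2)
E
```

```text
[0.57472561 0.03320256 0.16653565] -37.2958264079867 [-0.36394714  0.74808626 -1.73570034] [-0.00923273 -0.0388353   0.00432306] 4.9167 [[ 6.059e-01  7.955e-01  3.500e-03]
 [ 7.955e-01 -6.059e-01 -1.000e-04]
 [ 2.100e-03  2.900e-03 -1.000e+00]]
[-0.5292  0.2212 -0.0561] wz 0.4039
[-0.2951  0.4918 -0.0561] wz 0.4039
```

Request:
servo_tool(moves=[[[0,-0.11,0.04,-0.01,0,0,0.07],[0,-0.22,0.09,-0.02,0,0,0.14],[0,-0.33,0.14,-0.03,0,0,0.21],[0,-0.43,0.18,-0.045,0,0,0.28],[0,-0.53,0.22,-0.056,0,0,0.35],[0,-0.53,0.22,-0.056,0,0,0.404]]])

```text
t: 5.42
tool_pos: [0.5553, -0.0354, 0.1693]
eef_rot: [[0.962, 0.274, -0.003], [0.274, -0.962, -0.001], [-0.003, -0.0, -1.0]]
force: [0.4, -0.2, -0.9]
grip_width: 0.0589
finger_force: 65.2
```

Request:
servo_tool(moves=[[[0,-0.06,0.09,-0.01,0,0,0.07],[0,-0.12,0.18,-0.02,0,0,0.14],[0,-0.17,0.28,-0.03,0,0,0.21],[0,-0.23,0.38,-0.045,0,0,0.28],[0,-0.3,0.49,-0.056,0,0,0.35],[0,-0.3,0.49,-0.056,0,0,0.404],[0,-0.3,0.49,-0.056,0,0,0.404],[0,-0.3,0.49,-0.056,0,0,0.404]]])

```text
t: 6.08
tool_pos: [0.5378, -0.0998, 0.1763]
eef_rot: [[0.94, -0.34, -0.003], [-0.34, -0.94, 0.001], [-0.003, 0.0, -1.0]]
force: [-0.1, 0.2, -1.6]
grip_width: 0.0594
finger_force: 65.4
```

```bash
python3 - <<'E'
from h import *
p,y,R,s=pose();print(p,y,s['force'],s['t'])
im,d,P,m=wcloud();np.savez('w2.npz',im=im,P=P);cv2.imwrite('pics/w2.png',im[...,::-1])
g=np.isfinite(P[...,2])&(np.hypot(P[...,0]-.563,P[...,1]+.28)<.1)
for a,b in((.155,.165),(.02,.15),(.009,.015)):
    Q=P[g&(P[...,2]>a)&(P[...,2]<b)]
    if len(Q)>5:print(len(Q),np.median(Q[:,2]),cv2.minAreaRect((Q[:,:2]*1000).astype(np.float32)))
E
```

```text
[ 0.53783638 -0.09978289  0.17628249] -109.88063163200542 [-0.06905216  0.21300463 -1.64947043] 6.0833
6570 0.15999665224099932 ((564.3333129882812, -279.394287109375), (99.37914276123047, 51.630889892578125), 17.016565322875977)
9671 0.11295155335789678 ((566.3978881835938, -257.6278381347656), (45.04425048828125, 109.31139373779297), 82.38638305664062)
4648 0.012110375126401424 ((566.3492431640625, -289.444580078125), (120.37130737304688, 130.54319763183594), 16.606042861938477)
```

View pics/w2.png

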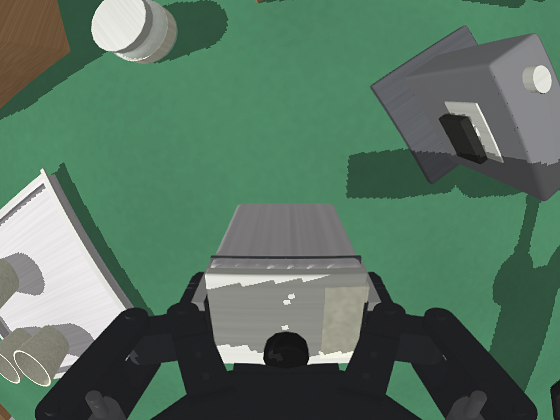

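The wrist picture shows the stamp at upper right, its black pad at about (462,138), and the tin held upright with its back towards the camera. Now I measure the pad face and the held tin.

```bash
python3 - <<'E'
from h import *
D=np.load('w2.npz');im=D['im'].astype(int);P=D['P']
m=np.zeros((420,560),bool);m[105:170,430:495]=1
pad=m&(im.sum(-1)<130)&np.isfinite(P[...,2]);print('raw',pad.sum())
Y=np.radians(17.0);u=np.array([np.sin(Y),-np.cos(Y)]);w=np.array([np.cos(Y),np.sin(Y)])
C=np.array([.5643,-.2794])
Q=P[pad];a=(Q[:,:2]-C)@u;b=(Q[:,:2]-C)@w
print('depth hist',np.percentile(a,[1,10,50,90,99]))
f=np.abs(a-np.percentile(a,10))<.003
print('face',f.sum(),a[f].mean(),'w',np.percentile(b[f],[1,99]),'z',np.percentile(Q[f,2],[1,99]))
# face normal
q=Q[f];n=np.linalg.svd(q-q.mean(0),full_matrices=0)[2][2];print('n',n,np.degrees(np.arctan2(n[1],n[0])))
# tin top in hand
p,y,R,s=pose()
L=(P-p)@R   # tool coords
t=np.zeros_like(m);t[200:370,200:375]=1
T=L[t&np.isfinite(P[...,2])&(im.sum(-1)>150)]
top=T[(np.abs(T[:,2]+.0415)<.004)];c=np.linalg.lstsq(np.c_[top[:,:2],np.ones(len(top))],top[:,2],rcond=None)[0];print('top plane slopes',c,len(top), 'x',np.percentile(top[:,0],[.5,99.5]),'y',np.percentile(top[:,1],[1,99]))
bk=T[(T[:,2]>-.03)&(T[:,2]<.04)&(np.abs(T[:,1])<.022)];c=np.linalg.lstsq(np.c_[bk[:,1:],np.ones(len(bk))],bk[:,0],rcond=None)[0];print('back plane x=',c,len(bk), 'zmax',T[:,2].max())
E
```

```text
raw 948
depth hist [-0.04118043 -0.04082573 -0.04030579 -0.03684171 -0.0332275 ]
face 825 -0.04030228387962021 w [-0.01774488  0.01767613] z [0.08424045 0.11863216]
n [-0.28374921  0.95888394  0.00528977] 106.48433448692973
top plane slopes [ 0.022172   -0.00989844 -0.04143921] 12937 x [-0.02231508  0.02245118] y [-0.02902173  0.03065424]
back plane x= [-0.00049921 -0.00184271  0.02196089] 5010 zmax 0.17906429053925246
```

```bash
python3 - <<'E'
from h import *
plan([.5283,-.1602,.1036],16.8,2)
E
```

```text
[0.0477 0.2513 0.304 ] wz -0.7036
[-0.2032  0.1555  0.304 ] wz -0.7036
```

Request:
servo_tool(moves=[[[0,0.005,0.025,0.03,0,0,-0.06],[0,0.01,0.05,0.06,0,0,-0.13],[0,0.015,0.08,0.1,0,0,-0.2],[0,0.02,0.11,0.14,0,0,-0.27],[0,0.025,0.14,0.18,0,0,-0.34],[0,0.03,0.17,0.21,0,0,-0.41],[0,0.035,0.2,0.24,0,0,-0.48],[0,0.04,0.22,0.27,0,0,-0.55],[0,0.047,0.25,0.304,0,0,-0.62],[0,0.047,0.25,0.304,0,0,-0.7]]])

```text
t: 6.97
tool_pos: [0.5329, -0.1298, 0.1397]
eef_rot: [[0.726, 0.687, -0.003], [0.687, -0.726, 0.001], [-0.001, -0.002, -1.0]]
force: [0.0, -0.1, -1.6]
grip_width: 0.0595
finger_force: 65.3
```

Request:
servo_tool(moves=[[[0,-0.02,0.02,0.03,0,0,-0.07],[0,-0.04,0.04,0.06,0,0,-0.14],[0,-0.06,0.05,0.1,0,0,-0.21],[0,-0.08,0.07,0.14,0,0,-0.28],[0,-0.1,0.09,0.18,0,0,-0.35],[0,-0.12,0.1,0.21,0,0,-0.42],[0,-0.14,0.12,0.24,0,0,-0.49],[0,-0.17,0.14,0.27,0,0,-0.56],[0,-0.2,0.155,0.304,0,0,-0.64],[0,-0.2,0.155,0.304,0,0,-0.7]]])

```text
t: 7.8
tool_pos: [0.5279, -0.1597, 0.1032]
eef_rot: [[-0.283, 0.959, -0.003], [0.959, 0.283, 0.001], [0.001, -0.002, -1.0]]
force: [-0.9, 0.5, -2.3]
grip_width: 0.0593
finger_force: 65.3
```

Request:
servo_tool(moves=[[[0,0,0,0,0,0,0],[0,0,0,0,0,0,0],[0,0,0,0,0,0,0]]])

```text
t: 8.05
tool_pos: [0.5287, -0.1596, 0.1049]
eef_rot: [[-0.274, 0.962, -0.0], [0.962, 0.274, 0.0], [0.0, -0.0, -1.0]]
force: [0.3, 0.0, -1.9]
grip_width: 0.0595
finger_force: 65.3
```

```bash
cat >> h.py <<'E'
def rel(yaw=16.8,C=(.5644,-.2797)):
    "TCP relative to stamp housing centre: depth along u, lateral along w (m)"
    Y=np.radians(yaw);p,y,R,s=pose();d=p[:2]-np.array(C)
    print('depth',round(d@[np.sin(Y),-np.cos(Y)],4),'lat',round(d@[np.cos(Y),np.sin(Y)],4),'z',round(p[2],4),'yaw',round(y,2),'F',np.round(s['force'],2),'along u',round(s['force'][:2]@[np.sin(Y),-np.cos(Y)],2),'t',s['t'],'tilt',np.round(R[:2,2],4))
E
python3 - <<'E'
from h import *
rel();plan([.537,-.1889,.1036],16.8,1);print(np.round(pose()[3]['joint_pos'],2))
E
```

```text
depth -0.1253 lat 0.0005 z 0.1049 yaw 15.87 F [ 0.29  0.   -1.89] along u 0.08 t 8.05 tilt [-0.0002  0.0002]
[-2.541e-01 -2.000e-04  1.070e-02] wz -0.0103
[-0.35 -0.02  1.57  0.    1.59 -0.63]
```

Request:
servo_tool(moves=[[[0,-0.06,-0.004,0.01,0,0,-0.01],[0,-0.14,-0.004,0.01,0,0,-0.01],[0,-0.24,-0.004,0.01,0,0,-0.01],[0,-0.34,-0.004,0.01,0,0,-0.01],[0,-0.41,-0.004,0.01,0,0,-0.01],[0,-0.45,-0.004,0.01,0,0,-0.01],[0,-0.45,-0.004,0.01,0,0,-0.01],[0,-0.45,-0.004,0.01,0,0,-0.01]]])

```text
t: 8.72
tool_pos: [0.5429, -0.2123, 0.1036]
eef_rot: [[-0.289, 0.957, -0.0], [0.957, 0.289, 0.0], [0.001, -0.0, -1.0]]
force: [0.2, -0.6, -1.0]
grip_width: 0.0588
finger_force: 65.3
```

```bash
python3 -c "
from h import *
rel()"
```

```text
depth -0.0707 lat -0.0011 z 0.1036 yaw 16.8 F [ 0.2  -0.55 -1.04] along u 0.59 t 8.7167 tilt [-0.0004  0.0005]
```

Request:
servo_tool(moves=[[[0,-0.01,0.006,0,0,0,0],[0,-0.02,0.006,0,0,0,0],[0,-0.03,0.006,0,0,0,0],[0,-0.04,0.006,0,0,0,0],[0,-0.05,0.006,0,0,0,0],[0,-0.06,0.006,0,0,0,0],[0,-0.067,0.006,0,0,0,0],[0,-0.067,0.006,0,0,0,0],[0,-0.067,0.006,0,0,0,0]]])

```text
t: 9.47
tool_pos: [0.5459, -0.2191, 0.1039]
eef_rot: [[-0.29, 0.957, -0.0], [0.957, 0.29, 0.001], [0.001, -0.0, -1.0]]
force: [-0.9, 1.6, -0.1]
grip_width: 0.0594
finger_force: 65.3
```

```bash
python3 -c "
from h import *
rel()"
```

```text
depth -0.0634 lat -0.0002 z 0.1039 yaw 16.86 F [-0.94  1.64 -0.09] along u -1.84 t 9.4667 tilt [-0.0003  0.0008]
```

Request:
servo_tool(moves=[[[0,-0.007,0,0,0,0,0],[0,-0.014,0,0,0,0,0],[0,-0.021,0,0,0,0,0],[0,-0.028,0,0,0,0,0],[0,-0.035,0,0,0,0,0],[0,-0.042,0,0,0,0,0],[0,-0.042,0,0,0,0,0]]])

```text
t: 10.05
tool_pos: [0.5473, -0.2238, 0.1039]
eef_rot: [[-0.29, 0.957, -0.001], [0.957, 0.29, 0.001], [0.001, -0.0, -1.0]]
force: [-2.7, 5.8, 1.0]
grip_width: 0.0592
finger_force: 65.5
```

```bash
python3 -c "
from h import *
rel()"
```

```text
depth -0.0584 lat -0.0002 z 0.1039 yaw 16.86 F [-2.66  5.83  0.96] along u -6.35 t 10.05 tilt [-0.0006  0.0012]
```

Request:
servo_tool(moves=[[[0,-0.005,0,0,0,0,0],[0,-0.01,0,0,0,0,0],[0,-0.015,0,0,0,0,0],[0,-0.02,0,0,0,0,0],[0,-0.02,0,0,0,0,0]]])

```text
t: 10.47
tool_pos: [0.5476, -0.225, 0.1039]
eef_rot: [[-0.291, 0.957, -0.002], [0.957, 0.291, 0.003], [0.004, -0.001, -1.0]]
force: [-4.9, 9.0, 2.9]
grip_width: 0.0594
finger_force: 65.8
```

```bash
python3 -c "
from h import *
rel()"
```

```text
depth -0.0573 lat -0.0002 z 0.1039 yaw 16.89 F [-4.92  9.01  2.87] along u -10.05 t 10.4667 tilt [-0.0018  0.0034]
```

Request:
servo_tool(moves=[[[0,-0.005,0,0,0,0,0],[0,-0.005,0,0,0,0,0],[0,-0.005,0,0,0,0,0],[0,-0.005,0,0,0,0,0]]])

```text
t: 10.8
tool_pos: [0.5476, -0.225, 0.104]
eef_rot: [[-0.291, 0.957, -0.002], [0.957, 0.291, 0.004], [0.005, -0.001, -1.0]]
force: [-6.1, 11.3, 4.0]
grip_width: 0.0593
finger_force: 65.9
```

```bash
python3 -c "
from h import *
rel()"
```

```text
depth -0.0572 lat -0.0003 z 0.104 yaw 16.91 F [-6.11 11.33  3.97] along u -12.62 t 10.8 tilt [-0.0022  0.0043]
```

Request:
servo_tool(moves=[[[0,0.03,0,0,0,0,0],[0,0.08,0,0,0,0,0],[0,0.15,0,0,0,0,0],[0,0.25,0,0,0,0,0],[0,0.35,0,0,0,0,0],[0,0.45,0,0,0,0,0],[0,0.53,0,0,0,0,0],[0,0.57,0,0,0,0,0],[0,0.57,0,0,0,0,0]]])

```text
t: 11.55
tool_pos: [0.5283, -0.1605, 0.1041]
eef_rot: [[-0.291, 0.957, 0.0], [0.957, 0.291, -0.0], [-0.0, 0.0, -1.0]]
force: [0.3, 0.3, -1.9]
grip_width: 0.0593
finger_force: 65.5
```

Request:
servo_tool(moves=[[[0,0,0,0,0,0,0.06],[0,0,0,0,0,0,0.13],[0,0,0,0,0,0,0.2],[0,0,0,0,0,0,0.27],[0,0,0,0,0,0,0.34],[0,0,0,0,0,0,0.41],[0,0,0,0,0,0,0.48],[0,0,0,0,0,0,0.55],[0,0,0,0,0,0,0.62],[0,0,0,0,0,0,0.69]]])

```text
t: 12.38
tool_pos: [0.5286, -0.1622, 0.1039]
eef_rot: [[0.714, 0.7, 0.0], [0.7, -0.714, -0.001], [-0.0, 0.001, -1.0]]
force: [0.1, 0.2, -1.0]
grip_width: 0.0594
finger_force: 65.4
```

Request:
servo_tool(moves=[[[0,0,0,0,0,0,0.07],[0,0,0,0,0,0,0.14],[0,0,0,0,0,0,0.21],[0,0,0,0,0,0,0.28],[0,0,0,0,0,0,0.35],[0,0,0,0,0,0,0.42],[0,0,0,0,0,0,0.49],[0,0,0,0,0,0,0.56],[0,0,0,0,0,0,0.63],[0,0,0,0,0,0,0.7]]])

```text
t: 13.22
tool_pos: [0.5286, -0.1622, 0.1039]
eef_rot: [[0.948, -0.319, 0.0], [-0.319, -0.948, -0.001], [0.0, 0.0, -1.0]]
force: [-0.2, -0.4, -2.7]
grip_width: 0.0595
finger_force: 65.3
```

Request:
servo_tool(moves=[[[0,0,0,0,0,0,0.07],[0,0,0,0,0,0,0.14],[0,0,0,0,0,0,0.21],[0,0,0,0,0,0,0.28],[0,0,0,0,0,0,0.35],[0,0,0,0,0,0,0.42],[0,0,0,0,0,0,0.49],[0,0,0,0,0,0,0.55],[0,0,0,0,0,0,0.61],[0,0,0,0,0,0,0.61]]])

```text
t: 14.05
tool_pos: [0.5286, -0.1622, 0.1038]
eef_rot: [[0.286, -0.958, 0.0], [-0.958, -0.286, -0.0], [0.0, -0.0, -1.0]]
force: [0.3, -0.3, -1.9]
grip_width: 0.0597
finger_force: 65.3
```

Request:
servo_tool(moves=[[[0,0,0,0,0,0,0],[0,0,0,0,0,0,0],[0,0,0,0,0,0,0]]])

```text
t: 14.3
tool_pos: [0.5285, -0.1619, 0.1038]
eef_rot: [[0.291, -0.957, 0.0], [-0.957, -0.291, -0.0], [0.0, -0.0, -1.0]]
force: [-0.2, -0.2, -2.2]
grip_width: 0.0593
finger_force: 65.3
```

```bash
python3 - <<'E'
from h import *
rel()
im,d,P,m=wcloud();p,y,R,s=pose();print(np.round(s['joint_pos'],2));np.savez('w3.npz',im=im,P=P);cv2.imwrite('pics/w3.png',im[...,::-1])
g=np.isfinite(P[...,2])&(np.hypot(P[...,0]-.563,P[...,1]+.28)<.1)
Q=P[g&(P[...,2]>.156)&(P[...,2]<.164)];print(len(Q),np.median(Q[:,2]),cv2.minAreaRect((Q[:,:2]*1000).astype(np.float32)))
L=(P-p)@R;im=im.astype(int);t=np.zeros(im.shape[:2],bool);t[200:370,200:375]=1
T=L[t&np.isfinite(P[...,2])]
top=T[(np.abs(T[:,2]+.0415)<.004)&(np.abs(T[:,0])<.03)&(np.abs(T[:,1])<.031)];print('top',len(top),np.median(top[:,2]),np.percentile(top[:,0],[.5,99.5]),np.percentile(top[:,1],[1,99]))
bk=T[(T[:,2]>-.03)&(T[:,2]<.04)&(np.abs(T[:,1])<.022)&(np.abs(T[:,0]-.022)<.006)];c=np.linalg.lstsq(np.c_[bk[:,1:],np.ones(len(bk))],bk[:,0],rcond=None)[0];print('back plane x=',c,len(bk))
E
```

```text
depth -0.1231 lat -0.0003 z 0.1038 yaw -163.05 F [-0.15 -0.17 -2.21] along u 0.12 t 14.3 tilt [ 0.0001 -0.0001]
[-0.36 -0.02  1.57 -0.    1.59  2.49]
15860 0.15974917771948788 ((559.183349609375, -264.26092529296875), (99.22439575195312, 17.85101890563965), 16.725914001464844)
top 13154 -0.041607496223992665 [-0.02155091  0.02300951] [-0.0296952   0.03013182]
back plane x= [ 3.95397160e-05 -3.65613811e-05  2.26586266e-02] 5100
```

View pics/w3.png

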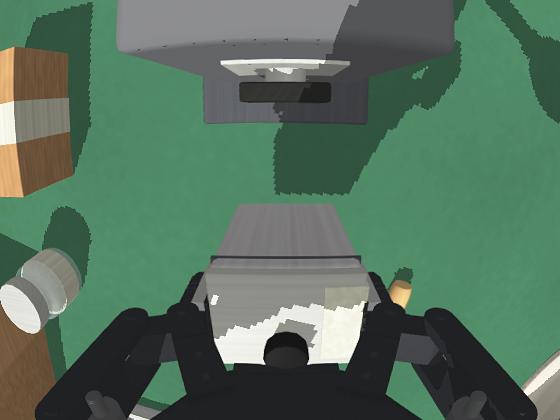

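The picture shows the pad (columns 240–330, centre about 285) lined up with the tin's back (centre about 284), and the tin is upright. I approach to press the back side.

Request:
servo_tool(moves=[[[0,0.06,0,0,0,0,0.002],[0,0.14,0,0,0,0,0.002],[0,0.24,0,0,0,0,0.002],[0,0.34,0,0,0,0,0.002],[0,0.41,0,0,0,0,0.002],[0,0.45,0,0,0,0,0.002],[0,0.45,0,0,0,0,0.002],[0,0.45,0,0,0,0,0.002]]])

```text
t: 15.02
tool_pos: [0.5441, -0.2137, 0.1035]
eef_rot: [[0.286, -0.958, -0.001], [-0.958, -0.286, 0.001], [-0.001, 0.0, -1.0]]
force: [-0.4, 0.2, -2.4]
grip_width: 0.0598
finger_force: 65.3
```

Request:
servo_tool(moves=[[[0,0.01,0,0,0,0,0],[0,0.02,0,0,0,0,0],[0,0.03,0,0,0,0,0],[0,0.04,0,0,0,0,0],[0,0.05,0,0,0,0,0],[0,0.06,0,0,0,0,0],[0,0.067,0,0,0,0,0],[0,0.067,0,0,0,0,0]]])

```text
t: 15.68
tool_pos: [0.5464, -0.2207, 0.104]
eef_rot: [[0.287, -0.958, -0.0], [-0.958, -0.287, 0.001], [-0.001, -0.0, -1.0]]
force: [-1.4, 4.1, 0.6]
grip_width: 0.0595
finger_force: 65.3
```

```bash
python3 -c "
from h import *
rel()"
```

```text
depth -0.0617 lat -0.0002 z 0.104 yaw -163.31 F [-1.43  4.08  0.63] along u -4.32 t 15.6833 tilt [-0.0003  0.001 ]
```

Request:
servo_tool(moves=[[[0,0.006,0,0,0,0,0],[0,0.012,0,0,0,0,0],[0,0.018,0,0,0,0,0],[0,0.024,0,0,0,0,0],[0,0.03,0,0,0,0,0],[0,0.036,0,0,0,0,0],[0,0.036,0,0,0,0,0]]])

```text
t: 16.27
tool_pos: [0.5476, -0.2246, 0.104]
eef_rot: [[0.287, -0.958, -0.0], [-0.958, -0.287, 0.001], [-0.001, 0.0, -1.0]]
force: [-2.7, 6.0, 1.9]
grip_width: 0.0593
finger_force: 65.5
```

```bash
python3 -c "
from h import *
rel()"
```

```text
depth -0.0576 lat -0.0002 z 0.104 yaw -163.31 F [-2.7   5.98  1.92] along u -6.51 t 16.2667 tilt [-0.0004  0.0013]
```

Request:
servo_tool(moves=[[[0,0.005,0,0,0,0,0],[0,0.01,0,0,0,0,0],[0,0.015,0,0,0,0,0],[0,0.02,0,0,0,0,0],[0,0.023,0,0,0,0,0],[0,0.023,0,0,0,0,0]]])

```text
t: 16.77
tool_pos: [0.5477, -0.2251, 0.1041]
eef_rot: [[0.288, -0.958, -0.003], [-0.958, -0.288, 0.005], [-0.006, 0.001, -1.0]]
force: [-6.3, 15.0, 5.1]
grip_width: 0.0594
finger_force: 65.9
```

```bash
python3 -c "
from h import *
rel()"
```

```text
depth -0.0571 lat -0.0002 z 0.1041 yaw -163.24 F [-6.34 14.97  5.08] along u -16.16 t 16.7667 tilt [-0.0026  0.0054]
```

Request:
servo_tool(moves=[[[0,-0.005,0,0,0,0,0],[0,-0.005,0,0,0,0,0]]])

```text
t: 16.93
tool_pos: [0.5477, -0.225, 0.104]
eef_rot: [[0.288, -0.958, -0.002], [-0.958, -0.288, 0.004], [-0.005, 0.001, -1.0]]
force: [-5.6, 11.9, 4.5]
grip_width: 0.0592
finger_force: 65.9
```

Request:
servo_tool(moves=[[[0,-0.03,0,0,0,0,0],[0,-0.08,0,0,0,0,0],[0,-0.15,0,0,0,0,0],[0,-0.25,0,0,0,0,0],[0,-0.35,0,0,0,0,0],[0,-0.45,0,0,0,0,0],[0,-0.55,0,0,0,0,0],[0,-0.62,0,0,0,0,0],[0,-0.62,0,0,0,0,0],[0,-0.62,0,0,0,0,0]]])

```text
t: 17.77
tool_pos: [0.527, -0.1556, 0.1041]
eef_rot: [[0.288, -0.958, 0.001], [-0.958, -0.288, -0.001], [0.001, -0.0, -1.0]]
force: [0.1, -0.5, -1.1]
grip_width: 0.0593
finger_force: 65.5
```

```bash
python3 -c "
from h import *
rel();plan([.54,-.10,.0505],-163.2,1)"
```

```text
depth -0.1296 lat 0.0001 z 0.1041 yaw -163.28 F [ 0.11 -0.49 -1.09] along u 0.5 t 17.7667 tilt [ 0.0006 -0.0006]
[-0.4129 -0.237   0.4466] wz -0.0008
```

Request:
servo_tool(moves=[[[0,-0.06,-0.03,0.05,0,0,0],[0,-0.14,-0.08,0.12,0,0,0],[0,-0.22,-0.13,0.2,0,0,0],[0,-0.3,-0.18,0.28,0,0,0],[0,-0.37,-0.22,0.35,0,0,0],[0,-0.41,-0.237,0.4,0,0,0],[0,-0.41,-0.237,0.41,0,0,0],[0,-0.41,-0.237,0.41,0,0,0]]])

```text
t: 18.43
tool_pos: [0.5397, -0.1003, 0.0537]
eef_rot: [[0.288, -0.958, -0.002], [-0.958, -0.288, 0.0], [-0.001, 0.002, -1.0]]
force: [0.3, 0.3, -1.1]
grip_width: 0.0594
finger_force: 65.5
```

Request:
servo_tool(moves=[[[0,0,0,0.01,0,0,0],[0,0,0,0.02,0,0,0],[0,0,0,0.03,0,0,0],[0,0,0,0.04,0,0,0],[0,0,0,0.05,0,0,0],[0,0,0,0.055,0,0,0],[0,0,0,0.055,0,0,0]]])

```text
t: 19.02
tool_pos: [0.5402, -0.101, 0.0486]
eef_rot: [[0.287, -0.958, 0.0], [-0.958, -0.287, -0.0], [0.001, -0.0, -1.0]]
force: [-1.0, -0.3, 1.2]
grip_width: 0.0593
finger_force: 65.5
```

```bash
python3 -c "
from h import *
rel()"
```

```text
depth -0.178 lat 0.0285 z 0.0486 yaw -163.35 F [-1.   -0.26  1.22] along u -0.04 t 19.0167 tilt [ 0.0004 -0.0004]
```

Request:
servo_tool(moves=[[[1,0,0,0,0,0,0],[1,0,0,0,0,0,0],[1,0,0,0,0,0,0],[1,0,0,0,0,0,0],[1,0,0,0,0,0,0]]])

```text
t: 19.43
tool_pos: [0.5401, -0.1007, 0.048]
eef_rot: [[0.287, -0.958, 0.0], [-0.958, -0.287, 0.0], [-0.0, -0.0, -1.0]]
force: [0.9, 0.1, 0.5]
grip_width: 0.0855
finger_force: 0.0
```

Request:
servo_tool(moves=[[[1,0,0,-0.1,0,0,0],[1,0,0,-0.25,0,0,0],[1,0,0,-0.4,0,0,0],[1,0,0,-0.6,0,0,0],[1,0,0,-0.6,0,0,0]]])

```text
t: 19.85
tool_pos: [0.5425, -0.1013, 0.1267]
eef_rot: [[0.287, -0.958, 0.009], [-0.958, -0.287, -0.002], [0.005, -0.008, -1.0]]
force: [0.1, -0.5, 1.2]
grip_width: 0.0853
finger_force: 0.0
```

Request:
servo_tool(moves=[[[1,0,0,0,0,0,-0.07],[1,0,0,0,0,0,-0.14],[1,0,0,0,0,0,-0.21],[1,0,0,0,0,0,-0.28],[1,0,0,0,0,0,-0.35],[1,0,0,0,0,0,-0.42],[1,0,0,0,0,0,-0.5]]])

```text
t: 20.43
tool_pos: [0.5402, -0.1008, 0.1204]
eef_rot: [[0.882, -0.47, 0.0], [-0.47, -0.882, -0.0], [0.0, -0.0, -1.0]]
force: [0.1, 1.0, -0.1]
grip_width: 0.0852
finger_force: 0.0
```

Request:
servo_tool(moves=[[[1,0,0,0,0,0,-0.07],[1,0,0,0,0,0,-0.14],[1,0,0,0,0,0,-0.21],[1,0,0,0,0,0,-0.28],[1,0,0,0,0,0,-0.35],[1,0,0,0,0,0,-0.42],[1,0,0,0,0,0,-0.5],[1,0,0,0,0,0,-0.5],[1,0,0,0,0,0,-0.5]]])

```text
t: 21.18
tool_pos: [0.5402, -0.1008, 0.1203]
eef_rot: [[0.959, 0.283, 0.0], [0.283, -0.959, -0.0], [0.0, 0.0, -1.0]]
force: [-0.1, 0.3, -0.6]
grip_width: 0.0855
finger_force: 0.0
```

```bash
cat >> h.py <<'E'
def tinfit(c,z=.09,r=.05):
    im,d,P,m=wcloud();g=np.isfinite(P[...,2])&(np.abs(P[...,2]-z)<.006)&(np.hypot(P[...,0]-c[0],P[...,1]-c[1])<r)&(im.astype(int).sum(-1)>150)
    k=cv2.morphologyEx(g.astype(np.uint8),cv2.MORPH_OPEN,np.ones((3,3)))
    N,l,st,_=cv2.connectedComponentsWithStats(k);Q=P[l==1+np.argmax(st[1:,4])]
    print(len(Q),np.median(Q[:,2]),cv2.minAreaRect((Q[:,:2]*1000).astype(np.float32)));return im,P
E
python3 - <<'E'
from h import *
rel();p,y,R,s=pose();print(p)
tinfit((.54,-.1))
E
```

```text
depth -0.1783 lat 0.0285 z 0.1203 yaw -73.58 F [-0.07  0.29 -0.62] along u -0.29 t 21.1833 tilt [ 0.0003 -0.0001]
[ 0.54017266 -0.10076865  0.12033615]
6628 0.09024778381763757 ((539.1817016601562, -100.66510772705078), (61.373695373535156, 46.307308197021484), 16.765016555786133)
```

Request:
servo_tool(moves=[[[1,-0.004,0,0.1,0,0,-0.003],[1,-0.004,0,0.25,0,0,-0.003],[1,-0.004,0,0.4,0,0,-0.003],[1,-0.004,0,0.55,0,0,-0.003],[1,-0.004,0,0.595,0,0,-0.003],[1,-0.004,0,0.595,0,0,-0.003],[1,-0.004,0,0.595,0,0,-0.003]]])

```text
t: 21.82
tool_pos: [0.5395, -0.1009, 0.0486]
eef_rot: [[0.957, 0.29, -0.0], [0.29, -0.957, 0.0], [-0.0, -0.0, -1.0]]
force: [-0.1, 0.1, 0.8]
grip_width: 0.0854
finger_force: 0.0
```

Request:
servo_tool(moves=[[[0,0,0,0,0,0,0],[0,0,0,0,0,0,0],[0,0,0,0,0,0,0],[0,0,0,0,0,0,0],[0,0,0,0,0,0,0],[0,0,0,0,0,0,0],[0,0,0,0,0,0,0],[0,0,0,0,0,0,0],[0,0,0,0,0,0,0],[0,0,0,0,0,0,0]]])

```text
t: 22.65
tool_pos: [0.5404, -0.101, 0.0499]
eef_rot: [[0.957, 0.291, 0.002], [0.291, -0.957, -0.0], [0.002, 0.001, -1.0]]
force: [-0.0, 0.7, 5.3]
grip_width: 0.0454
finger_force: 62.4
```

```bash
python3 - <<'E'
from h import *
rel();p,y,R,s=pose();print(p)
tinfit((.54,-.1))
E
```

```text
depth -0.178 lat 0.0286 z 0.0499 yaw -73.1 F [-0.04  0.65  5.25] along u -0.64 t 22.65 tilt [ 0.0021 -0.0004]
[ 0.54035812 -0.10097953  0.04990582]
11567 0.09017939853786122 ((541.9204711914062, -100.43880462646484), (56.96042251586914, 47.05506134033203), 16.975364685058594)
```

Request:
servo_tool(moves=[[[0,0,0,-0.04,0,0,0],[0,0,0,-0.1,0,0,0],[0,0,0,-0.2,0,0,0],[0,0,0,-0.3,0,0,0],[0,0,0,-0.4,0,0,0],[0,0,0,-0.47,0,0,0],[0,0,0,-0.47,0,0,0],[0,0,0,-0.47,0,0,0]]])

```text
t: 23.37
tool_pos: [0.5401, -0.101, 0.1061]
eef_rot: [[0.957, 0.291, 0.002], [0.291, -0.957, -0.0], [0.002, 0.001, -1.0]]
force: [0.2, 0.1, -2.6]
grip_width: 0.0451
finger_force: 61.7
```

```bash
python3 - <<'E'
from h import *
rel();plan([.5268,-.1553,.1052],-163.2,2)
E
```

```text
depth -0.178 lat 0.0284 z 0.1061 yaw -73.1 F [ 0.23  0.15 -2.59] along u -0.07 t 23.3667 tilt [ 0.0018 -0.0005]
[-0.1189  0.2001  0.0038] wz 0.5005
[0.0576 0.2255 0.0038] wz 0.5005
```

Request:
servo_tool(moves=[[[0,-0.02,0.03,0,0,0,0.06],[0,-0.03,0.06,0,0,0,0.13],[0,-0.05,0.09,0,0,0,0.2],[0,-0.07,0.12,0,0,0,0.27],[0,-0.09,0.15,0,0,0,0.34],[0,-0.11,0.18,0,0,0,0.41],[0,-0.12,0.2,0,0,0,0.5]]])

```text
t: 23.95
tool_pos: [0.5322, -0.1283, 0.1039]
eef_rot: [[0.887, -0.462, -0.002], [-0.462, -0.887, 0.0], [-0.002, 0.001, -1.0]]
force: [-0.3, 0.2, -2.0]
grip_width: 0.0454
finger_force: 61.6
```

Request:
servo_tool(moves=[[[0,0.01,0.03,0.004,0,0,0.06],[0,0.02,0.06,0.004,0,0,0.13],[0,0.03,0.1,0.004,0,0,0.2],[0,0.035,0.13,0.004,0,0,0.27],[0,0.04,0.17,0.004,0,0,0.34],[0,0.05,0.2,0.004,0,0,0.41],[0,0.058,0.225,0.004,0,0,0.48],[0,0.058,0.225,0.004,0,0,0.5],[0,0.058,0.225,0.004,0,0,0.5],[0,0.058,0.225,0.004,0,0,0.5]]])

```text
t: 24.78
tool_pos: [0.5263, -0.1552, 0.1037]
eef_rot: [[0.308, -0.952, -0.001], [-0.952, -0.308, 0.001], [-0.001, 0.001, -1.0]]
force: [-0.2, 0.4, -2.2]
grip_width: 0.0456
finger_force: 61.6
```

```bash
python3 - <<'E'
from h import *
rel()
im,d,P,m=wcloud();p,y,R,s=pose();cv2.imwrite('pics/w4.png',im[...,::-1])
L=(P-p)@R;t=np.zeros(im.shape[:2],bool);t[190:370,200:375]=1
T=L[t&np.isfinite(P[...,2])]
top=T[(np.abs(T[:,2]+.0402)<.004)&(np.abs(T[:,0])<.04)&(np.abs(T[:,1])<.026)];print('top',len(top),np.median(top[:,2]),np.percentile(top[:,0],[.5,99.5]),np.percentile(top[:,1],[1,99]))
bk=T[(T[:,2]>-.03)&(T[:,2]<.04)&(np.abs(T[:,1])<.016)&(np.abs(T[:,0]-.029)<.006)];c=np.linalg.lstsq(np.c_[bk[:,1:],np.ones(len(bk))],bk[:,0],rcond=None)[0];print('side plane x=',c,len(bk))
E
```

```text
depth -0.1302 lat -0.0005 z 0.1037 yaw -162.09 F [-0.17  0.37 -2.23] along u -0.4 t 24.7833 tilt [-0.0013  0.0005]
top 12169 -0.03993406593191151 [-0.02394662  0.03012911] [-0.0234581   0.02486125]
side plane x= [-0.00323094 -0.00018398  0.02996174] 3452
```

View pics/w4.png

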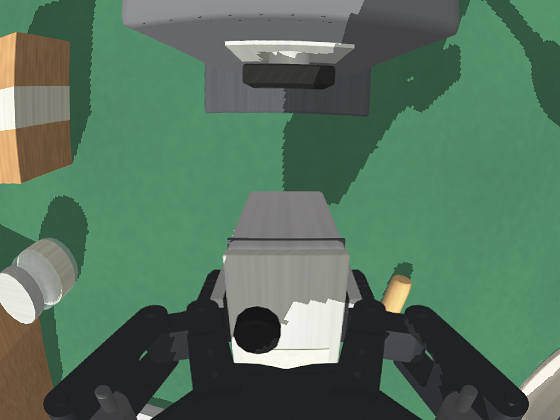

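The picture shows the plain narrow side facing the pad (centre about 289, tin about 287). I correct height and yaw slightly, then approach.

Request:
servo_tool(moves=[[[0,0.06,0,-0.012,0,0,0.012],[0,0.14,0,-0.012,0,0,0.012],[0,0.24,0,-0.012,0,0,0.012],[0,0.34,0,-0.012,0,0,0.012],[0,0.41,0,-0.012,0,0,0.012],[0,0.45,0,-0.012,0,0,0.012],[0,0.45,0,-0.012,0,0,0.012],[0,0.45,0,-0.012,0,0,0.012]]])

```text
t: 25.5
tool_pos: [0.5432, -0.207, 0.1057]
eef_rot: [[0.288, -0.958, -0.001], [-0.958, -0.288, 0.001], [-0.001, 0.0, -1.0]]
force: [-0.3, 0.7, -1.5]
grip_width: 0.0453
finger_force: 61.6
```

```bash
python3 -c "
from h import *
rel()"
```

```text
depth -0.0758 lat 0.0007 z 0.1057 yaw -163.28 F [-0.35  0.68 -1.54] along u -0.76 t 25.5 tilt [-0.0005  0.0005]
```

Request:
servo_tool(moves=[[[0,0.01,0.007,0,0,0,0],[0,0.02,0.007,0,0,0,0],[0,0.03,0.007,0,0,0,0],[0,0.04,0.007,0,0,0,0],[0,0.05,0.007,0,0,0,0],[0,0.06,0.007,0,0,0,0],[0,0.067,0.007,0,0,0,0],[0,0.067,0.007,0,0,0,0]]])

```text
t: 26.17
tool_pos: [0.5447, -0.2141, 0.1061]
eef_rot: [[0.289, -0.957, -0.0], [-0.957, -0.289, 0.001], [-0.001, 0.0, -1.0]]
force: [-2.4, 4.3, 0.1]
grip_width: 0.0453
finger_force: 61.7
```

Request:
servo_tool(moves=[[[0,0.006,0,0,0,0,0],[0,0.012,0,0,0,0,0],[0,0.018,0,0,0,0,0],[0,0.024,0,0,0,0,0],[0,0.024,0,0,0,0,0]]])

```text
t: 26.58
tool_pos: [0.5455, -0.2168, 0.1061]
eef_rot: [[0.289, -0.957, -0.0], [-0.957, -0.289, 0.001], [-0.001, -0.0, -1.0]]
force: [-2.6, 5.3, 1.5]
grip_width: 0.0453
finger_force: 61.9
```

```bash
python3 -c "
from h import *
rel()"
```

```text
depth -0.0656 lat 0.0001 z 0.1061 yaw -163.22 F [-2.59  5.32  1.46] along u -5.84 t 26.5833 tilt [-0.0003  0.0011]
```

Request:
servo_tool(moves=[[[0,0.006,0,0,0,0,0],[0,0.012,0,0,0,0,0],[0,0.018,0,0,0,0,0],[0,0.024,0,0,0,0,0],[0,0.027,0,0,0,0,0],[0,0.027,0,0,0,0,0]]])

```text
t: 27.08
tool_pos: [0.5458, -0.218, 0.1062]
eef_rot: [[0.29, -0.957, -0.002], [-0.957, -0.29, 0.005], [-0.005, 0.001, -1.0]]
force: [-6.7, 12.3, 3.9]
grip_width: 0.0454
finger_force: 62.3
```

```bash
python3 -c "
from h import *
rel()"
```

```text
depth -0.0644 lat 0.0001 z 0.1062 yaw -163.16 F [-6.67 12.29  3.94] along u -13.69 t 27.0833 tilt [-0.0022  0.0047]
```

Request:
servo_tool(moves=[[[0,0,0,0,0,0,0],[0,0,0,0,0,0,0]]])

```text
t: 27.25
tool_pos: [0.5459, -0.218, 0.1063]
eef_rot: [[0.29, -0.957, -0.002], [-0.957, -0.29, 0.004], [-0.005, 0.001, -1.0]]
force: [-6.9, 11.7, 4.8]
grip_width: 0.0451
finger_force: 62.3
```

Request:
servo_tool(moves=[[[0,-0.03,0,0,0,0,0],[0,-0.08,0,0,0,0,0],[0,-0.15,0,0,0,0,0],[0,-0.25,0,0,0,0,0],[0,-0.35,0,-0.05,0,0,0],[0,-0.45,0,-0.1,0,0,0],[0,-0.55,0,-0.2,0,0,0],[0,-0.62,0,-0.3,0,0,0],[0,-0.62,0,-0.4,0,0,0],[0,-0.62,0,-0.45,0,0,0]]])

```text
t: 28.08
tool_pos: [0.526, -0.1491, 0.1637]
eef_rot: [[0.289, -0.957, 0.004], [-0.957, -0.289, -0.002], [0.003, -0.004, -1.0]]
force: [-0.8, -0.2, -1.7]
grip_width: 0.0454
finger_force: 61.8
```

```bash
python3 - <<'E'
from h import *
rel();plan([.515,.19,.17],-85.6,4)
E
```

```text
depth -0.1362 lat 0.001 z 0.1637 yaw -163.18 F [-0.77 -0.2  -1.69] along u -0.03 t 28.0833 tilt [ 0.0045 -0.0019]
[-0.6828 -0.1824 -0.0131] wz -0.2155
[-0.5835 -0.3988 -0.0131] wz -0.2155
[-0.4179 -0.57   -0.0131] wz -0.2155
[-0.2049 -0.6764 -0.0131] wz -0.2155
```

Request:
servo_tool(moves=[[[0,-0.08,-0.02,-0.013,0,0,-0.03],[0,-0.2,-0.05,-0.013,0,0,-0.07],[0,-0.36,-0.1,-0.013,0,0,-0.12],[0,-0.52,-0.14,-0.013,0,0,-0.17],[0,-0.68,-0.18,-0.013,0,0,-0.215]]])

```text
t: 28.5
tool_pos: [0.5225, -0.0648, 0.1623]
eef_rot: [[0.591, -0.806, 0.001], [-0.806, -0.591, -0.001], [0.001, -0.0, -1.0]]
force: [0.8, 0.1, -1.8]
grip_width: 0.0453
finger_force: 61.8
```

Request:
servo_tool(moves=[[[0,-0.15,-0.1,-0.013,0,0,-0.05],[0,-0.29,-0.2,-0.013,0,0,-0.11],[0,-0.44,-0.3,-0.013,0,0,-0.16],[0,-0.58,-0.4,-0.013,0,0,-0.215]]])

```text
t: 28.83
tool_pos: [0.5204, 0.0201, 0.164]
eef_rot: [[0.826, -0.564, 0.001], [-0.564, -0.826, -0.0], [0.001, -0.0, -1.0]]
force: [0.1, 0.7, -2.2]
grip_width: 0.0455
finger_force: 61.8
```

Request:
servo_tool(moves=[[[0,-0.1,-0.14,-0.013,0,0,-0.05],[0,-0.21,-0.28,-0.013,0,0,-0.11],[0,-0.31,-0.43,-0.013,0,0,-0.16],[0,-0.42,-0.57,-0.013,0,0,-0.215]]])

```text
t: 29.17
tool_pos: [0.5179, 0.1051, 0.1655]
eef_rot: [[0.966, -0.259, 0.001], [-0.259, -0.966, -0.0], [0.001, -0.0, -1.0]]
force: [0.2, -0.1, -1.9]
grip_width: 0.0451
finger_force: 61.8
```

Request:
servo_tool(moves=[[[0,-0.05,-0.17,-0.013,0,0,-0.05],[0,-0.1,-0.33,-0.013,0,0,-0.11],[0,-0.15,-0.48,-0.013,0,0,-0.16],[0,-0.18,-0.6,-0.013,0,0,-0.215],[0,-0.2,-0.66,-0.013,0,0,-0.215],[0,-0.2,-0.68,-0.013,0,0,-0.215],[0,-0.2,-0.68,-0.013,0,0,-0.215]]])

```text
t: 29.75
tool_pos: [0.5158, 0.1895, 0.1665]
eef_rot: [[0.998, 0.07, 0.0], [0.07, -0.998, -0.0], [0.0, 0.0, -1.0]]
force: [0.8, 0.4, -2.0]
grip_width: 0.0453
finger_force: 61.8
```

```bash
python3 - <<'E'
from h import *
rel();p,y,R,s=pose();print(p)
im,d,P,m=wcloud();cv2.imwrite('pics/w5.png',im[...,::-1]);np.savez('w5.npz',im=im,P=P)
g=np.isfinite(P[...,2])&(P[...,2]>.017)&(P[...,2]<.026)&(im.astype(int).sum(-1)>250);Q=P[g];print(len(Q),Q.min(0),Q.max(0))
for n in ('top','w'):
    D=np.load('top.npz' if n=='top' else 'w5.npz');P=D['P'];i=D['im'].astype(int)
    g=np.isfinite(P[...,2])&(P[...,2]>.0175)&(P[...,2]<.026)&(i.sum(-1)>250)&(P[...,1]>.1)&(P[...,1]<.5)&(P[...,0]<.67)
    Q=P[g][:,:2];Y=np.radians(4.4);a=Q@[np.cos(Y),np.sin(Y)];b=Q@[-np.sin(Y),np.cos(Y)]
    print(n,'x',np.percentile(a,[.3,99.7]),'y',np.percentile(b,[.3,99.7]),len(Q))
    for v,nm in((a,'x'),(b,'y')):
        h,e=np.histogram(v,bins=np.arange(v.min(),v.max()+.004,.004));k=np.argsort(-h)[:5];print(nm,[(round(e[j]+.002,3),int(h[j])) for j in sorted(k)])
E
```

```text
depth -0.4632 lat 0.0891 z 0.1665 yaw -85.97 F [ 0.8   0.39 -2.03] along u -0.14 t 29.75 tilt [ 0.0003 -0.0004]
[0.51584884 0.18949396 0.16646302]
8697 [ 0.35635448 -0.12789713  0.01700385] [0.73542927 0.48081685 0.02597316]
top x [0.39335101 0.6680018 ] y [0.09967934 0.4316313 ] 1266
x [(np.float64(0.399), 138), (np.float64(0.403), 153), (np.float64(0.659), 118), (np.float64(0.663), 121), (np.float64(0.667), 85)]
y [(np.float64(0.102), 108), (np.float64(0.106), 111), (np.float64(0.422), 71), (np.float64(0.426), 90), (np.float64(0.43), 84)]
w x [0.39526501 0.66853472] y [0.09867539 0.43072298] 7875
x [(np.float64(0.404), 204), (np.float64(0.656), 650), (np.float64(0.66), 1325), (np.float64(0.664), 1297), (np.float64(0.668), 227)]
y [(np.float64(0.1), 752), (np.float64(0.104), 790), (np.float64(0.108), 580), (np.float64(0.424), 389), (np.float64(0.428), 366)]
```

View pics/w5.png

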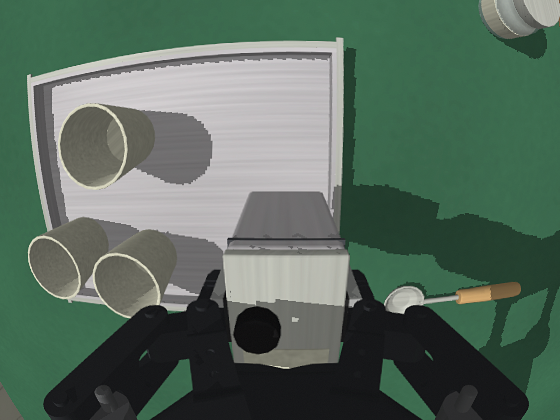

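The picture shows the tray's empty end below the tin, with cups at (95,145), (70,260) and (135,275). The spot comes out at (0.516, 0.230), in agreement with the top view.

```bash
python3 - <<'E'
from h import *
plan([.5158,.2295,.10],-85.6,1)
E
```

```text
[ 0.0236 -0.3368  0.5532] wz -0.0042
```

Request:
servo_tool(moves=[[[0,0.01,-0.06,0,0,0,-0.004],[0,0.015,-0.15,0.05,0,0,-0.004],[0,0.024,-0.25,0.15,0,0,-0.004],[0,0.024,-0.32,0.27,0,0,-0.004],[0,0.024,-0.337,0.4,0,0,-0.004],[0,0.024,-0.337,0.5,0,0,-0.004],[0,0.024,-0.337,0.55,0,0,-0.004],[0,0.024,-0.337,0.55,0,0,-0.004]]])

```text
t: 30.47
tool_pos: [0.5142, 0.2299, 0.0974]
eef_rot: [[0.997, 0.079, -0.004], [0.079, -0.997, -0.002], [-0.004, 0.001, -1.0]]
force: [0.4, -0.5, -2.9]
grip_width: 0.0454
finger_force: 61.8
```

Request:
servo_tool(moves=[[[0,0,0,0.04,0,0,0],[0,0,0,0.1,0,0,0],[0,0,0,0.17,0,0,0],[0,0,0,0.24,0,0,0],[0,0,0,0.3,0,0,0],[0,0,0,0.34,0,0,0],[0,0,0,0.34,0,0,0],[0,0,0,0.34,0,0,0]]])

```text
t: 31.13
tool_pos: [0.5152, 0.23, 0.059]
eef_rot: [[0.997, 0.079, -0.001], [0.079, -0.997, -0.0], [-0.001, 0.0, -1.0]]
force: [-1.0, 0.6, -2.4]
grip_width: 0.0456
finger_force: 61.8
```

```bash
python3 -c "
from h import *
rel();print(pose()[0])"
```

```text
depth -0.5022 lat 0.1003 z 0.059 yaw -85.49 F [-0.99  0.62 -2.38] along u -0.88 t 31.1333 tilt [-0.0008 -0.0003]
[0.51523121 0.23003577 0.05898785]
```

Base about 5 mm above the floor; lowering slowly.

Request:
servo_tool(moves=[[[0,0,0,0.007,0,0,0],[0,0,0,0.014,0,0,0],[0,0,0,0.021,0,0,0],[0,0,0,0.028,0,0,0],[0,0,0,0.035,0,0,0],[0,0,0,0.042,0,0,0],[0,0,0,0.042,0,0,0],[0,0,0,0.042,0,0,0]]])

```text
t: 31.8
tool_pos: [0.5154, 0.2301, 0.0543]
eef_rot: [[0.997, 0.079, -0.0], [0.079, -0.997, -0.0], [-0.0, 0.0, -1.0]]
force: [-0.3, -1.1, -2.3]
grip_width: 0.0453
finger_force: 61.8
```

```bash
python3 -c "
from h import *
rel();print(pose()[0])"
```

```text
depth -0.5022 lat 0.1005 z 0.0543 yaw -85.48 F [-0.27 -1.08 -2.3 ] along u 0.96 t 31.8 tilt [-0.0001 -0.    ]
[0.51540757 0.23014186 0.05432907]
```

Request:
servo_tool(moves=[[[0,0,0,0.004,0,0,0],[0,0,0,0.008,0,0,0],[0,0,0,0.012,0,0,0],[0,0,0,0.012,0,0,0]]])

```text
t: 32.13
tool_pos: [0.5156, 0.2302, 0.0539]
eef_rot: [[0.997, 0.079, 0.001], [0.079, -0.997, 0.0], [0.001, -0.0, -1.0]]
force: [-3.2, -0.2, 4.8]
grip_width: 0.0456
finger_force: 62.4
```

```bash
python3 -c "
from h import *
rel();print(pose()[0])"
```

```text
depth -0.5023 lat 0.1006 z 0.0539 yaw -85.48 F [-3.21 -0.2   4.82] along u -0.73 t 32.1333 tilt [0.0006 0.0002]
[0.51555442 0.23020915 0.05393869]
```

Seated (+4.8 N). I back off 1 mm of command, release, and rise straight up.

Request:
servo_tool(moves=[[[0,0,0,-0.006,0,0,0],[0,0,0,-0.006,0,0,0],[1,0,0,-0.006,0,0,0],[1,0,0,-0.006,0,0,0],[1,0,0,-0.006,0,0,0],[1,0,0,-0.006,0,0,0],[1,0,0,-0.006,0,0,0],[1,0,0,-0.006,0,0,0]]])

```text
t: 32.8
tool_pos: [0.5155, 0.2301, 0.0536]
eef_rot: [[0.997, 0.079, -0.0], [0.079, -0.997, -0.0], [-0.0, 0.0, -1.0]]
force: [-1.1, 0.2, 0.3]
grip_width: 0.0855
finger_force: 0.0
```

Request:
servo_tool(moves=[[[1,0,0,-0.05,0,0,0],[1,0,0,-0.15,0,0,0],[1,0,0,-0.3,0,0,0],[1,0,0,-0.5,0,0,0],[1,0,0,-0.7,0,0,0],[1,0,0,-0.9,0,0,0],[1,0,0,-1,0,0,0],[1,0,0,-1,0,0,0],[1,0,0,-1,0,0,0]]])

```text
t: 33.55
tool_pos: [0.5158, 0.2303, 0.1744]
eef_rot: [[0.997, 0.079, 0.002], [0.079, -0.997, 0.001], [0.002, -0.0, -1.0]]
force: [-0.3, -0.1, 0.5]
grip_width: 0.0852
finger_force: 0.0
```

```bash
python3 - <<'E'
from h import *
rel();print(pose()[0])
im,P=tinfit((.516,.23),z=.094);cv2.imwrite('pics/w6.png',im[...,::-1])
E
```

```text
depth -0.5023 lat 0.1008 z 0.1744 yaw -85.48 F [-0.31 -0.07  0.51] along u -0.02 t 33.55 tilt [0.0016 0.0006]
[0.51577583 0.23027019 0.17439544]
4428 0.09425111031766707 ((514.4169921875, 230.53224182128906), (61.559024810791016, 46.1153450012207), 4.187673568725586)
```

View pics/w6.png

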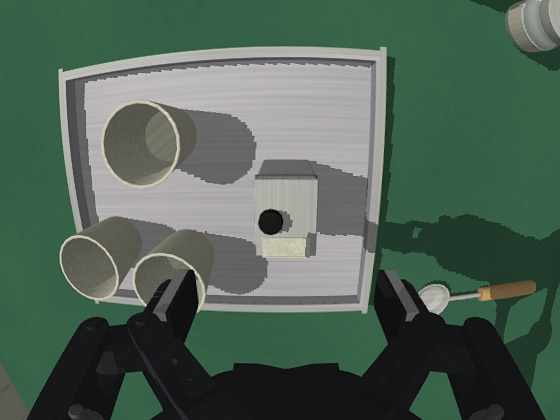

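The tin stands upright at (0.514, 0.2305) in the middle of the tray's empty end (image about (286,215)). The cups are unmoved and the gripper is clear.

```bash
python3 -c "
from bench import arm
print(arm.sign_off())"
```

```text
the job is handed in; nothing more can be done
None
```

I pressed the tin's front, back and plain narrow sides fully home on the pad in that order, each with under 17 N, set it upright in the middle of the tray's empty end, released it, and handed the job in at about 34 s.

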